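Dispense two jester bells from the rotary bell feeder

ROBOT

A 6-joint arm with a two-finger parallel gripper is mounted at the origin on the work surface. World frame = base frame: x ahead of the robot, y to its left, z up, the work surface at z = 0. Lengths are in m, angles in rad, forces in N, time in s.
With the tool pointing down it reaches from about 0.425 to 0.95 m from the base axis. Payload 3.5 kg.
Tool frame: the origin (TCP) lies midway between the tips of the shut fingers; the grasp point (between the pads) lies 19 mm behind it (ctrl.hold_point_z is the distance from the TCP to the grasp point, in m); z points along the fingers, y is the line along which they close (so a half turn about z gives the same grasp; the last joint's range is limited). The gripper opens to 85 mm and grips with 20 to 120 N. Pads are 22 mm wide; open, the fingers measure 114 mm over their backs; the gripper's body (76 mm by 85 mm) begins 54 mm behind the grasp point. The pads swing forward as they close: fully open they stand 13 mm farther back than shut.
Start: joints at [-1.371, 0.286, 1.577, -0, 1.279, -0.15], TCP at [0.231, -0.634, 0.193] pointing down, gripper open.
Joint ranges: [-2.77, 2.77], [-0.9, 2.22], [0.21, 2.48], [-1.53, 4.67], [0.24, 2.81], [-2.84, 2.84]. Speed limits (rad/s): [2.79, 2.79, 3.14, 3.14, 3.14, 3.14].

INTERFACE

Orientations are given as a unit quaternion [x, y, z, w].
In Python, from plant import readout, cams, sign_off, ctrl gives the robot as it stands. The module is installed in compiled form; this text tells all that it offers.
- The arm moves only by the tool step_arm, never from a script. Its argument "increments" is a list of rows, each a list of 2 entries, a list of its own where there are three numbers: the shift along the world's x, y, z in mm, then the turn, a rotation vector about the world's x, y, z in rad. In form: [[[x, y, z], [rx, ry, rz]], ...]. A call has 1 to 8 rows; each row shifts and turns the commanded pose from where the row before left it; what a row does not reach is not made up. A row lasts 1/12 s, in which the tool goes at most 41.7 mm and 7.16 degrees, less where a joint would pass 70% of its speed; a pose out of reach is approached as far as the arm can. A call is refused whole if a number of a shift passes 41.7 or a number of a turn 0.125, either way. A call with a gripper value outside its range is refused whole. "fingers" is the opening, from -1 (shut) to 1 (fully open), set as the call begins (left out, the last holds). The fingers move at their own pace and stop on an object; "grip_force" is the grip in N (left out, the last holds). Time passes only in rows, so rows that do not move let the fingers close. It gives the time, the measured TCP pose, the force, the opening and the grip force at its end, in the units of the state.
- readout.get_state(): the state, without advancing time (a new reading comes with each control period).
- cams.read_camera(name): name is "scene" or "top" or "wrist"; returns the picture (384x512x3 uint8, red, green, blue); there is no depth.
- cams.get_calibration(name): a dict with "fx", "fy", "cx", "cy" (pixels), "eye" and "rotation" of the camera in the world; the wrist camera has in their place "T_tool_cam" (4x4, takes a point from camera to tool coordinates, whose origin is the TCP and whose axes are the flange's). Camera axes: x right, y up, looking along -z (the intrinsics and any distortion apply to the point x, -y, -z); pixel columns grow to the right and rows downward; lengths in m; the calibration is good to about 2 mm. A picture is of the moment at which its call begins: read the wrist's pose just before it. get_calibration takes no time and is no camera call.
- sign_off(): hands the job in; it is judged then, once.
The state is a dict: "time": time; "qpos": joint angles; "dq": joint speeds; "joint_efforts": joint torques, N m; "eef_pos": TCP position; "tcp_rot": TCP orientation; "contact_force": force on the tool from outside, world axes, zero at the start; "wrist_torque": the same for the moment, N m; "opening": opening from 0.0 (shut) to 1.0 (fully open); "finger_force": force on a finger pad.
Only numpy, scipy, OpenCV 4.12 (cv2) and the standard library are available. Lean on these libraries where they do the work, as an engineer would, in place of code of your own. Each camera call takes 0.05 s, during which the arm holds its last target. There are 200 camera calls.

TASK

Two brass bells are wanted for the next jester mask. Take the red crank handle of the blue feeder that holds the brass bells (not the green one with red beads) and turn it over the top towards its catch tray, so that the bells drop one at a time out of the side opening into the tray. Stop when two bells lie in the tray and the third is still in the drum, and let go of the handle; do not touch the bells themselves.

Things in the scene. Friction and masses are not known exactly. Their poses are not given: they have to be found in the camera images.
- bell_feeder: Blue feeder fixed on the bench (its green twin with red beads may swap places with it). Origin on the bench under the drum's middle; x towards its tray, z up. The white drum, 116 mm across, 34 wide, turns about a level axis along y, 85 mm up. Side plates at y = +-29 mm rise to z = 103, the frame of the side opening at x = 66, |y| < 27 to 155. Pockets 45 deg apart; 3 neighbours hold a bell each.
- bell_feeder_drum (a joint): Drum angle, rad; grows as the top moves to +x (towards the tray). Angles from straight up, positive to +x: at 0 the crank is at -50 deg, the loaded pockets at +35, -10, -55; all turn together. Starts within 0.06 of 0. A bell rolls out when its pocket is at about 73 deg: crank near -12, +33, +78 for bells 1, 2, 3. Light friction, about 2 N at the handle; stays where left.
- bell_feeder_grip (a point): Middle of the red crank handle: smooth round bar 14 mm thick, level along the feeder's y, from y = -46 to -112 mm; this point is at y = -80, 68 mm from the drum axis. Nothing is near it but the crank arm (14 x 6 mm, at y = -43). Pinched across from above, the bar turns between the fingers while the tool stays pointing down.
- bell_feeder_tray (a point): Centre of the catch tray's floor, 4 mm above the bench, 148 mm from the feeder's origin along its x. Open tray, blue, part of the feeder, 85 x 90 mm outside, walls 4 mm thick and 36 high. Bells reach it down an aluminium chute from the side opening.
- bell_1: brass ball bell, a smooth sphere 22 mm across, about 16 g; origin at its centre. The first to drop. Its pocket stands at +35 degrees when the drum joint is 0.
- bell_2: brass ball bell, a smooth sphere 22 mm across, about 16 g; origin at its centre. The second to drop. Its pocket stands at -10 degrees when the drum joint is 0.
- bell_3: brass ball bell, a smooth sphere 22 mm across, about 16 g; origin at its centre. The third, which must stay in the drum. Its pocket stands at -55 degrees when the drum joint is 0.

How it is judged:
By the outcome, as a careful person would: the job done as asked, in the order asked, and still so for the second after the job is handed in, with the robot touching nothing.
It also fails if it takes over 42 s, if anything falls off the work surface, if the arm or the gripper's body presses on something with over 40 N, if the wrist force passes 120 N, or if a joint passes its speed limit or range.

## Working session

There is one attempt and no reset: what is moved stays moved. The work goes in short steps, Python scripts to look and compute and a tool call to move; the robot and the scene stay as the last step left them, time stands still between calls to the robot, and variables do not carry over. Pictures are saved under pics/ and viewed, at most 10 in all, crops included, and the job is handed in when it is done.

Besides the shell and the picture viewer there is one more tool, called after "Request:" by a JSON object that holds its "op" and its "data", one argument or row to a line. step_arm: Moves the arm, as the interface text tells. Its arguments: {"type":"object","properties":{"increments":{"type":"array","items":{"type":"array"}},"fingers":{"type":"number"},"grip_force":{"type":"number"}},"required":["increments"]}

```bash
mkdir -p pics
python3 - <<'E'
from plant import readout, cams, ctrl
import cv2, numpy as np
s=readout.get_state()
print({k:np.round(v,3) for k,v in s.items()}, ctrl.hold_point_z)
a=[]
for n in("scene","top"):
    im=cams.read_camera(n); cv2.imwrite(f"pics/{n}0.png",im[:,:,::-1]); c=cams.get_calibration(n); print(n,c)
E
```

```text
{'time': np.float64(0.0), 'qpos': array([-1.371,  0.287,  1.578, -0.   ,  1.279, -0.15 ]), 'dq': array([ 0.003, -0.   ,  0.001, -0.   ,  0.001, -0.001]), 'joint_efforts': array([ 1.0000e-03, -4.0597e+01, -2.9263e+01, -0.0000e+00,  6.0000e-03,
        0.0000e+00]), 'eef_pos': array([ 0.231, -0.633,  0.191]), 'tcp_rot': array([ 0.985,  0.174, -0.   , -0.001]), 'contact_force': array([ 0.082,  0.524, -0.458]), 'wrist_torque': array([-0.045,  0.005,  0.02 ]), 'finger_force': np.float64(0.0), 'opening': np.float64(0.999)} 0.0187
scene {'fx': 490.28653740742857, 'fy': 490.28653740742857, 'cx': 245.53024309275227, 'cy': 193.14288657237842, 'eye': array([ 1.31081018, -0.17127598,  0.98397209]), 'rotation': array([0.25690928, 0.21500128, 0.58924136, 0.7352324 ])}
top {'fx': 368.4608187617505, 'fy': 368.4608187617505, 'cx': 253.96689728972964, 'cy': 193.64206535423716, 'eye': array([ 0.51924858, -0.03720604,  0.80079149]), 'rotation': array([ 0.03242929, -0.02511103, -0.7017001 ,  0.7112909 ])}
```

View pics/scene0.png

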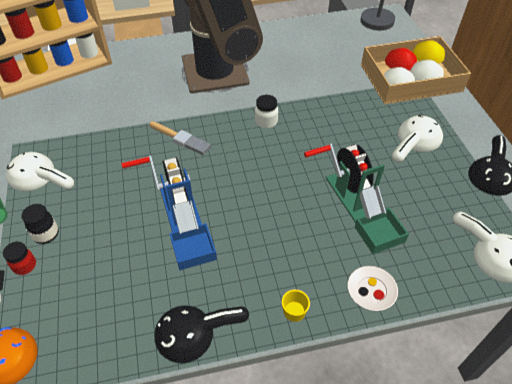

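View pics/top0.png

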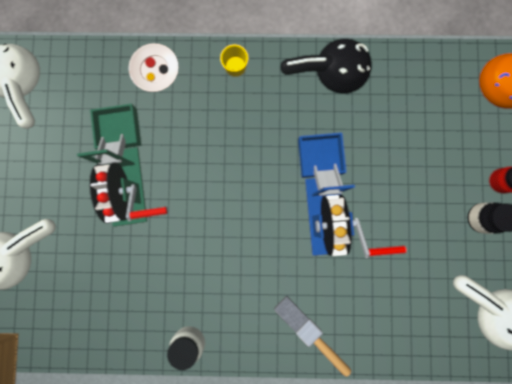

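The scene view shows the blue feeder at left, with its handle at about (122-150, 162) and tray at (195, 248). In the top view the handle runs (368-406, 251) and the tray is at (322, 155). The brass bells are in the blue feeder.

```bash
cat > h.py <<'E'
import cv2, numpy as np
from scipy.spatial.transform import Rotation as R
from plant import cams
def ray(n,u,v):
    c=cams.get_calibration(n)
    d=np.array([(u-c["cx"])/c["fx"],-(v-c["cy"])/c["fy"],-1.])
    d=R.from_quat(c["rotation"]).apply(d); return np.array(c["eye"]),d/np.linalg.norm(d)
def onz(n,u,v,z):
    e,d=ray(n,u,v); return e+d*(z-e[2])/d[2]
def tri(p,q):
    e1,d1=ray("scene",*p); e2,d2=ray("top",*q)
    t=np.linalg.lstsq(np.c_[d1,-d2],e2-e1,rcond=None)[0]
    a,b=e1+t[0]*d1,e2+t[1]*d2; return (a+b)/2,np.linalg.norm(a-b)
def red(im):
    h=cv2.cvtColor(im,cv2.COLOR_RGB2HSV); return (((h[...,0]<6)|(h[...,0]>174))&(h[...,1]>170)&(h[...,2]>90)).astype(np.uint8)
def blue(im):
    h=cv2.cvtColor(im,cv2.COLOR_RGB2HSV); return ((h[...,0]>100)&(h[...,0]<125)&(h[...,1]>120)&(h[...,2]>60)).astype(np.uint8)
def ends(m,box):
    x0,y0,x1,y1=box; k=np.zeros_like(m); k[y0:y1,x0:x1]=m[y0:y1,x0:x1]
    v,u=np.nonzero(k); p=np.c_[u,v].astype(float); (cx,cy),sz,an=cv2.minAreaRect(p.astype(np.float32))
    m0=np.array([cx,cy]); w=np.linalg.svd(p-p.mean(0),full_matrices=False)[2][0]
    w=w*np.sign(w[0]); t=(p-p.mean(0))@w
    return p.mean(0)+w*t.min(),p.mean(0)+w*t.max(),p.mean(0),len(p)
E
python3 - <<'E'
from h import *
S=cv2.imread("pics/scene0.png")[:,:,::-1].copy();T=cv2.imread("pics/top0.png")[:,:,::-1].copy()
es=ends(red(S),(110,145,160,180)); et=ends(red(T),(355,235,420,265))
print(es,et)
o=tri(es[0],et[1]); i=tri(es[1],et[0]); m=tri(es[2],et[2]); print("out",o,"in",i,"mid",m)
# tray rim z=.036 in the top view, and bodies
b=blue(T); k=np.zeros_like(b); k[125:265,290:360]=b[125:265,290:360]
c=max(cv2.findContours(k,0,2)[0],key=cv2.contourArea)
print(cv2.approxPolyDP(c,3,True)[:,0].tolist())
y=(o[0]-i[0])[:2]; print("len",np.linalg.norm(o[0]-i[0]),"bar yaw deg",np.degrees(np.arctan2(y[1],y[0])))
big=np.vstack([cv2.resize(T[120:270,280:420],None,fx=4,fy=4,interpolation=2)])
cv2.imwrite("pics/topc.png",big[:,:,::-1])
E
```

```text
(array([121.84785678, 165.37123227]), array([148.49738696, 158.9228331 ]), array([135.13953488, 162.15503876]), 129) (array([369.81915656, 251.8666507 ]), array([405.07443379, 248.87807038]), array([387.29437229, 250.38528139]), 231)
out (array([ 0.47801618, -0.30277561,  0.12747959]), np.float64(0.002076343932474363)) in (array([ 0.47178265, -0.23909835,  0.12793709]), np.float64(0.0022651925356595736)) mid (array([ 0.47479581, -0.27098359,  0.12744757]), np.float64(0.0017119828163794596))
[[341, 133], [299, 137], [302, 176], [312, 176], [315, 164], [318, 169], [329, 169], [336, 163], [340, 173], [345, 172]]
len 0.06398327546728161 bar yaw deg -84.40898218812656
```

View pics/topc.png

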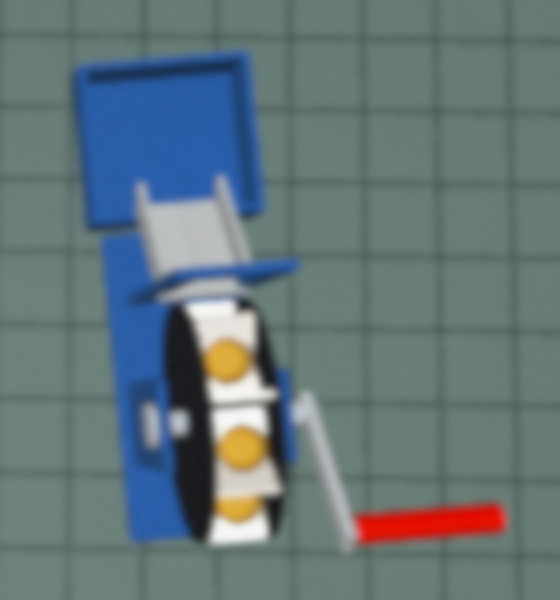

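Bar centre is at about (0.475, -0.271, 0.1275); expected z is 0.085 + 0.068·cos 50° = 0.129, and the measured length of 64 mm matches the 66 given. Next I check the feeder frame against the tray and move over the handle.

Run:
```python
from h import *
p=[onz("top",u,v,.036) for u,v in [(341,133),(299,137),(302,176),(345,172)]]
print(np.round(p,3)); c=np.mean(p,0); print("tray c",c, "sides",[np.linalg.norm(p[i]-p[i-1]) for i in range(4)])
for yaw in (5.6,):
    r=R.from_euler('z',yaw,degrees=True); g=np.array([.4748,-.271,.1275]); O=g-r.apply([-.0521,-.080,0]); print("O",O,"tray pred",O+r.apply([.148,0,0]))
d=(p[0]+p[1]-p[2]-p[3])/2; print("yaw tray",np.degrees(np.arctan2(d[1],d[0])))
```

```text
[[ 0.712 -0.21   0.036]
 [ 0.703 -0.122  0.036]
 [ 0.62  -0.129  0.036]
 [ 0.629 -0.218  0.036]]
tray c [ 0.665987   -0.16981395  0.036     ] sides [np.float64(0.08309020323262786), np.float64(0.08883004977389024), np.float64(0.08293783534172419), np.float64(0.0901273023179999)]
O [ 0.51884472 -0.18629774  0.1275    ] tray pred [ 0.66613837 -0.17185547  0.1275    ]
yaw tray 5.0072529790828435
```

Request:
{"op": "step_arm", "data": {
  "increments": [
    [[20,30,6],[0,0,0.11]],
    [[20,30,6],[0,0,0.11]],
    [[20,30,6],[0,0,0.11]],
    [[20,30,6],[0,0,0.11]],
    [[20,30,6],[0,0,0.11]],
    [[20,30,6],[0,0,0.11]],
    [[20,30,6],[0,0,0.11]],
    [[20,30,6],[0,0,0.11]]
  ],
  "fingers": 1
}}

```text
time: 0.77
eef_pos: [0.3918, -0.3922, 0.2404]
tcp_rot: [0.815, 0.579, 0.0, -0.0]
contact_force: [0.5, -1.3, -0.5]
opening: 0.997
finger_force: 0.0
```

Request:
{"op": "step_arm", "data": {
  "increments": [
    [[21,30,0],[0,0,0.108]],
    [[21,30,0],[0,0,0.108]],
    [[21,30,0],[0,0,0.108]],
    [[20,31,0],[0,0,0.107]],
    [[0,0,-20],[0,0,0]],
    [[0,0,-20],[0,0,0]],
    [[0,0,0],[0,0,0]],
    [[0,0,0],[0,0,0]]
  ]
}}

```text
time: 1.43
eef_pos: [0.4735, -0.2722, 0.199]
tcp_rot: [0.674, 0.738, -0.0, -0.002]
contact_force: [0.6, -0.0, 0.5]
opening: 1.001
finger_force: 0.0
```

Run:
```python
from h import *
from plant import readout
s=readout.get_state(); print(s["eef_pos"],s["tcp_rot"])
W=cams.read_camera("wrist"); cv2.imwrite("pics/w1.png",W[:,:,::-1])
c=cams.get_calibration("wrist"); print(c)
m=red(W); M=np.array(c["T_tool_cam"]); r=R.from_quat(s["tcp_rot"])
cs=max(cv2.findContours(m,0,2)[0],key=cv2.contourArea); q=cv2.minAreaRect(cs); print(q)
bx=cv2.boxPoints(q)
for u,v in list(bx)+[q[0]]:
    d=r.apply(M[:3,:3]@np.array([(u-c["cx"])/c["fx"],-(v-c["cy"])/c["fy"],-1.])); e=r.apply(M[:3,3])+s["eef_pos"]
    print(u,v,e+d*(.1285-e[2])/d[2])
```

```text
[ 0.47347434 -0.27219424  0.19900204] [ 6.74495441e-01  7.38276356e-01 -8.80047780e-05 -1.97848386e-03]
{'fx': 280.0386512210901, 'fy': 280.0386512210901, 'cx': 256.71679787419936, 'cy': 194.6721010786684, 'T_tool_cam': array([[-2.88233520e-04,  9.46702698e-01,  3.22108551e-01,
         8.35068037e-02],
       [ 9.99999884e-01,  1.48186500e-04,  4.59301457e-04,
        -6.00109409e-04],
       [ 3.87089789e-04,  3.22108646e-01, -9.46702630e-01,
        -1.81185179e-01],
       [ 0.00000000e+00,  0.00000000e+00,  0.00000000e+00,
         1.00000000e+00]])}
((258.5, 188.0), (68.0, 13.0), 90.0)
252.0 154.0 [ 0.46499146 -0.23589644  0.1285    ]
265.0 154.0 [ 0.47670828 -0.23483281  0.1285    ]
265.0 222.0 [ 0.48337171 -0.30165155  0.1285    ]
252.0 222.0 [ 0.47066414 -0.30281601  0.1285    ]
258.5 188.0 [ 0.47380915 -0.26744161  0.1285    ]
```

View pics/w1.png

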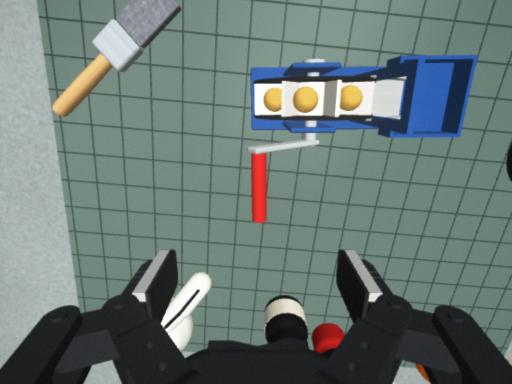

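Wrist view: the bar is at pixels (258, 154-222), midway between the fingers at (160, 280) and (355, 280). Its centre comes to (0.474, -0.267), which agrees with the two-view fix. Now I descend and grip.

Request:
{"op": "step_arm", "data": {
  "increments": [
    [[0,0,-20],[0,0,0]],
    [[0,0,-20],[0,0,0]],
    [[0,0,-20],[0,0,0]],
    [[0,0,-20],[0,0,0]],
    [[0,0,-11],[0,0,0]],
    [[0,0,0],[0,0,0]],
    [[0,0,0],[0,0,0]]
  ]
}}

```text
time: 2.07
eef_pos: [0.4746, -0.2738, 0.1104]
tcp_rot: [0.675, 0.738, 0.0, 0.0]
contact_force: [-0.0, -1.6, 0.9]
opening: 1.0
finger_force: 0.0
```

Request:
{"op": "step_arm", "data": {
  "increments": [
    [[0,0,0],[0,0,0]],
    [[0,0,0],[0,0,0]],
    [[0,0,0],[0,0,0]],
    [[0,0,0],[0,0,0]],
    [[0,0,0],[0,0,0]],
    [[0,0,0],[0,0,0]],
    [[0,0,0],[0,0,0]],
    [[0,0,0],[0,0,0]]
  ],
  "fingers": -1,
  "grip_force": 25
}}

```text
time: 2.73
eef_pos: [0.4744, -0.2731, 0.1097]
tcp_rot: [0.675, 0.738, -0.0, 0.0]
contact_force: [-0.2, 0.2, 0.4]
opening: 0.002
finger_force: 0.0
```

The fingers closed to 0 with no force, so the pinch missed. I look before acting.

Run:
```python
from h import *
from plant import readout
s=readout.get_state(); print(s["eef_pos"],s["opening"],s["finger_force"])
W=cams.read_camera("wrist"); S=cams.read_camera("scene"); T=cams.read_camera("top")
for n,i in zip("WST",(W,S,T)): cv2.imwrite(f"pics/{n}2.png",i[:,:,::-1])
a=cv2.resize(W,(400,300)); b=cv2.resize(S[110:230,90:250],(400,300)); c=cv2.resize(T[190:310,300:460],(400,300))
cv2.imwrite("pics/c2.png",np.vstack([np.hstack([a,b]),np.hstack([c,c*0])])[:,:,::-1])
```

```text
[ 0.47436215 -0.27306971  0.10965237] 0.0023339898580358597 0.0
```

View pics/c2.png

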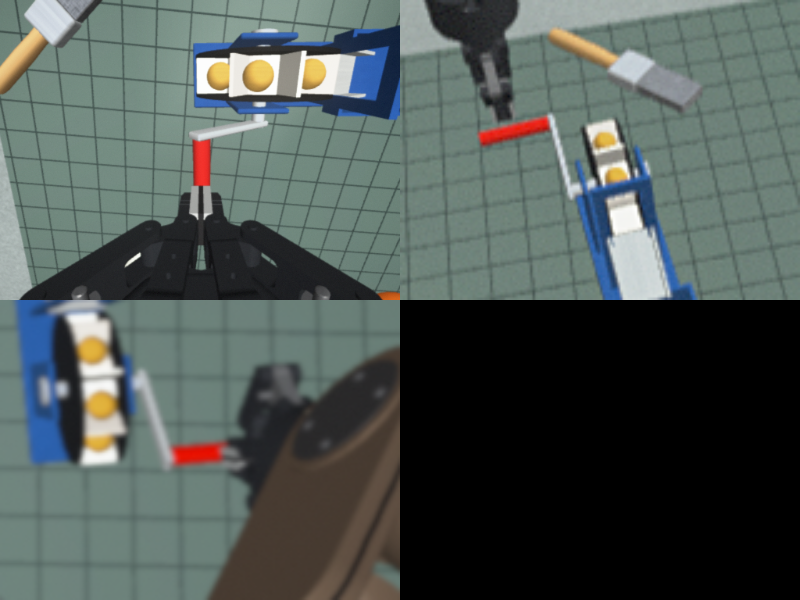

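The combined view shows the shut fingers beside or behind the bar: wrist tips at about (205, 195) of the crop, scene tips ending at the bar's edge. I compute where the TCP projects and where the bar is now.

```bash
cat >> h.py <<'E'
def proj(n,P,s=None):
    c=cams.get_calibration(n)
    if n=="wrist":
        M=np.array(c["T_tool_cam"]); q=R.from_quat(s["tcp_rot"]).inv().apply(np.array(P)-s["eef_pos"]); p=M[:3,:3].T@(q-M[:3,3])
    else: p=R.from_quat(c["rotation"]).inv().apply(np.array(P)-c["eye"])
    return np.array([c["cx"]+c["fx"]*p[0]/-p[2],c["cy"]-c["fy"]*p[1]/-p[2]])
E
python3 - <<'E'
from h import *
from plant import readout
s=readout.get_state(); e=s["eef_pos"]
for dz in (0,.019): print("tcp",dz,proj("scene",e+[0,0,dz]),proj("top",e+[0,0,dz]),proj("wrist",e+[0,0,dz],s))
f=lambda n:cv2.imread(f"pics/{n}2.png")[:,:,::-1].copy()
es=ends(red(f("S")),(110,145,160,180)); et=ends(red(f("T")),(355,235,400,265)); print(es,et)
i=tri(es[1],et[0]); print("in",i)
W=f("W"); T=f("T"); S=f("S")
a=cv2.resize(W[170:310,190:330],(400,400),interpolation=2); b=cv2.resize(S[125:185,105:165],(400,400),interpolation=2)
cv2.imwrite("pics/c3.png",np.hstack([a,b])[:,:,::-1])
E
```

```text
tcp 0 [135.30204442 167.11063427] [384.55330365 249.84275081] [257.69657426 223.87849918]
tcp 0.019 [133.80524731 161.75061781] [388.17550608 250.58781162] [257.77974918 236.28575608]
(array([121.83413518, 165.31200726]), array([148.45655214, 158.89373821]), array([135.06153846, 162.12307692]), 130) (array([369.79621945, 252.00088107]), array([387.22671408, 250.22410048]), array([378.43103448, 251.12068966]), 116)
in (array([ 0.47151807, -0.23915457,  0.12776255]), np.float64(0.0021716229918287153))
```

View pics/c3.png

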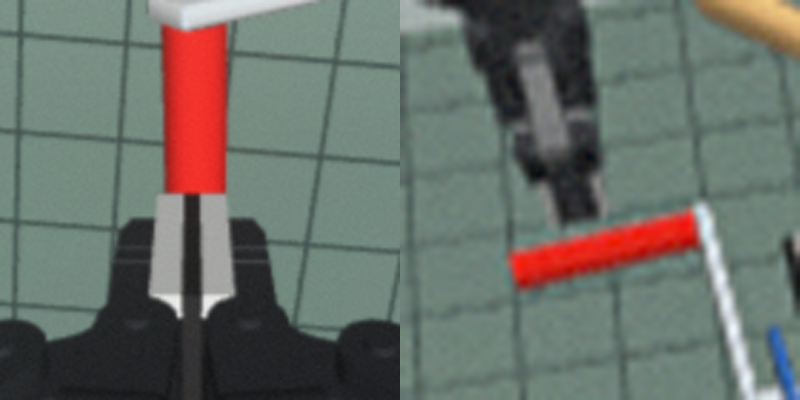

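Run:
```python
from h import *
from plant import readout
s=readout.get_state(); e=s["eef_pos"]
print("bar inner end in wrist, pred:",proj("wrist",[.4715,-.239,.1277],s),"seen about (258,179)")
for k in (0,.01,.02,.03,.04): print(k,"tip if back by k: scene",proj("scene",e+[0,0,k]).round(1),"wrist",proj("wrist",e+[0,0,k],s).round(1))
print("seen: scene tip (131,158), wrist tip (257.5,238)")
# start picture: bar width (14mm) in wrist gives depth
W=cv2.imread("pics/W2.png")[:,:,::-1].copy(); m=red(W)
for r in (185,200,215,225,232): u=np.nonzero(m[r,200:320])[0]; print(r,u.min()+200,u.max()+200)
for y in (-.24,-.25,-.26,-.27):
  x=.4715-(y+.239)*.095
  print(y,proj("wrist",[x-.007,y,.1277],s).round(1),proj("wrist",[x+.007,y,.1277],s).round(1))
```

```text
bar inner end in wrist, pred: [258.25845892 185.11199216] seen about (258,179)
0 tip if back by k: scene [135.3 167.1] wrist [257.7 223.9]
0.01 tip if back by k: scene [134.5 164.3] wrist [257.7 230.1]
0.02 tip if back by k: scene [133.7 161.5] wrist [257.8 237. ]
0.03 tip if back by k: scene [132.9 158.6] wrist [257.8 244.7]
0.04 tip if back by k: scene [132.1 155.7] wrist [257.9 253.2]
seen: scene tip (131,158), wrist tip (257.5,238)
185 247 268
200 248 268
215 248 268
225 248 268
232 248 268
-0.24 [246.8 185.7] [269.7 187.7]
-0.25 [247.1 201.2] [269.5 203.1]
-0.26 [247.3 216.2] [269.4 218. ]
-0.27 [247.6 230.6] [269.2 232.3]
```

All views agree that the fingertips are really about 30 mm above the reported TCP, just over the bar, and the bar has not moved. I open and go lower.

Request:
{"op": "step_arm", "data": {
  "increments": [
    [[0,0,0],[0,0,0]],
    [[0,0,0],[0,0,0]],
    [[0,0,0],[0,0,0]],
    [[0,0,0],[0,0,0]],
    [[0,0,0],[0,0,0]],
    [[0,0,0],[0,0,0]],
    [[0,0,0],[0,0,0]],
    [[0,0,0],[0,0,0]]
  ],
  "fingers": 1
}}

```text
time: 3.55
eef_pos: [0.4744, -0.2731, 0.1097]
tcp_rot: [0.675, 0.738, -0.0, 0.0]
contact_force: [-0.2, 0.4, 0.5]
opening: 1.002
finger_force: 0.0
```

Request:
{"op": "step_arm", "data": {
  "increments": [
    [[0,2,-10],[0,0,0]],
    [[0,2,-10],[0,0,0]],
    [[0,0,-10],[0,0,0]],
    [[0,0,0],[0,0,0]],
    [[0,0,0],[0,0,0]]
  ]
}}

```text
time: 3.97
eef_pos: [0.4734, -0.2682, 0.0779]
tcp_rot: [0.675, 0.738, -0.0, -0.002]
contact_force: [0.3, -0.5, 0.9]
opening: 1.004
finger_force: 0.0
```

Request:
{"op": "step_arm", "data": {
  "increments": [
    [[0,0,0],[0,0,0]],
    [[0,0,0],[0,0,0]],
    [[0,0,0],[0,0,0]],
    [[0,0,0],[0,0,0]],
    [[0,0,0],[0,0,0]],
    [[0,0,0],[0,0,0]],
    [[0,0,0],[0,0,0]],
    [[0,0,0],[0,0,0]]
  ],
  "fingers": -1,
  "grip_force": 25
}}

```text
time: 4.63
eef_pos: [0.4747, -0.2692, 0.0799]
tcp_rot: [0.674, 0.738, 0.0, 0.0]
contact_force: [0.4, -0.0, 0.4]
opening: 0.152
finger_force: 25.9
```

Gripped: opening 0.152 is about 13 mm, force 26 N. Now I turn along the arc from -50° to -10° in 5° rows.

Request:
{"op": "step_arm", "data": {
  "increments": [
    [[4.0,0.4,4.4],[0,0,0]],
    [[4.4,0.4,4.0],[0,0,0]],
    [[4.7,0.4,3.6],[0,0,0]],
    [[5.0,0.5,3.2],[0,0,0]],
    [[5.3,0.5,2.7],[0,0,0]],
    [[5.5,0.5,2.3],[0,0,0]],
    [[5.7,0.5,1.8],[0,0,0]],
    [[5.8,0.5,1.3],[0,0,0]]
  ]
}}

```text
time: 5.3
eef_pos: [0.5133, -0.2658, 0.1055]
tcp_rot: [0.674, 0.739, -0.002, -0.002]
contact_force: [-9.2, -0.6, 12.7]
opening: 0.15
finger_force: 26.5
```

Request:
{"op": "step_arm", "data": {
  "increments": [
    [[5.9,0.5,0.8],[0,0,0]],
    [[5.9,0.6,0.3],[0,0,0]],
    [[0,0,0],[0,0,0]],
    [[0,0,0],[0,0,0]],
    [[0,0,0],[0,0,0]],
    [[0,0,0],[0,0,0]],
    [[0,0,0],[0,0,0]],
    [[0,0,0],[0,0,0]]
  ]
}}

```text
time: 5.97
eef_pos: [0.5272, -0.2647, 0.1067]
tcp_rot: [0.674, 0.738, -0.0, 0.0]
contact_force: [-2.5, 0.7, 8.2]
opening: 0.149
finger_force: 26.1
```

Run:
```python
from h import *
from plant import readout
s=readout.get_state(); print(s["eef_pos"],s["opening"],s["finger_force"])
W=cams.read_camera("wrist"); S=cams.read_camera("scene"); T=cams.read_camera("top")
for n,i in zip("WST",(W,S,T)): cv2.imwrite(f"pics/{n}3.png",i[:,:,::-1])
b=cv2.resize(S[135:285,100:250],(400,400)); c=cv2.resize(T[120:270,290:440],(400,400))
cv2.imwrite("pics/c4.png",np.hstack([b,c])[:,:,::-1])
```

```text
[ 0.52720078 -0.26466748  0.10671617] 0.14900970312019823 26.13457202911377
```

View pics/c4.png

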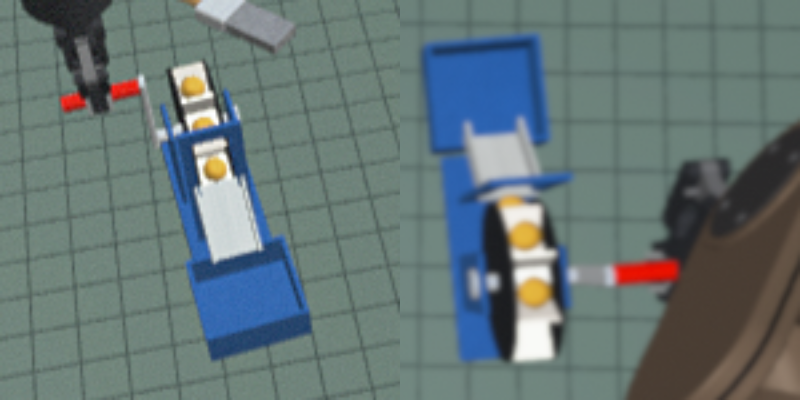

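Crop view: the crank is near the top, and bell 1 stands at the side opening (scene crop (215, 168)) but is not in the tray. I measure the real crank angle.

```bash
cat >> h.py <<'E'
OX=np.array([.5188,-.1863,.085]); YAW=5.3
def crank(S,T,sb=(110,140,190,210),tb=(350,150,420,265)):
    es=ends(red(S),sb); et=ends(red(T),tb); p,g=tri(es[1],et[0])
    f=R.from_euler('z',-YAW,degrees=True).apply(p-OX); return p.round(4),round(g,4),(f*1000).round(1),np.degrees(np.arctan2(f[0],f[2])).round(1),es[3],et[3]
def bells(im,box):
    h=cv2.cvtColor(im,cv2.COLOR_RGB2HSV); m=((h[...,0]>14)&(h[...,0]<28)&(h[...,1]>130)&(h[...,2]>110)).astype(np.uint8)
    x0,y0,x1,y1=box; k=m*0; k[y0:y1,x0:x1]=m[y0:y1,x0:x1]
    n,_,st,c=cv2.connectedComponentsWithStats(k); return [(c[i].round(1).tolist(),int(st[i,4])) for i in range(1,n) if st[i,4]>8]
E
python3 - <<'E'
from h import *
f=lambda n:cv2.imread(f"pics/{n}.png")[:,:,::-1].copy()
print(crank(f("scene0"),f("top0"))); print(crank(f("S3"),f("T3")))
for a in ("scene0","S3"): print(bells(f(a),(150,150,220,270)))
for a in ("top0","T3"): print(bells(f(a),(290,130,360,260)))
S=cams.read_camera("scene"); T=cams.read_camera("top"); print("now",bells(S,(150,150,220,270)),bells(T,(290,130,360,260)))
E
```

```text
(array([ 0.4718, -0.2391,  0.1279]), np.float64(0.0023), array([-51.7, -48.2,  42.9]), np.float64(-50.3), 129, 231)
(array([ 0.5244, -0.2335,  0.1546]), np.float64(0.0029), array([  1.3, -47.5,  69.6]), np.float64(1.0), 95, 164)
[([171.3, 165.6], 38), ([175.9, 179.5], 33)]
[([171.6, 167.2], 47), ([175.4, 180.6], 20), ([180.2, 197.9], 49)]
[([336.3, 209.9], 83), ([340.3, 231.7], 89), ([338.8, 246.7], 45)]
[([330.7, 195.2], 18), ([336.5, 208.1], 85), ([340.2, 229.4], 91)]
now [([171.6, 167.2], 47), ([175.5, 180.6], 19), ([180.2, 198.0], 48)] [([330.7, 195.2], 18), ([336.5, 208.1], 85), ([340.2, 229.4], 91)]
```

Run:
```python
from h import *
for n,p,q in (("b1",(180.2,198),(330.7,195.2)),("b3",(171.6,167.2),(340.2,229.4)),("b2",(175.4,180.6),(336.5,208.1))):
    P,g=tri(p,q); f=R.from_euler('z',-YAW,degrees=True).apply(P-OX)*1000; print(n,P.round(3),g.round(4),f.round(1),np.hypot(f[0],f[2]).round(1),np.degrees(np.arctan2(f[0],f[2])).round(1))
f=lambda n:cv2.imread(f"pics/{n}.png")[:,:,::-1].copy()
a=cv2.resize(f("W3"),(400,300)); b=cv2.resize(f("S3")[150:240,140:230],(400,400),interpolation=2)
cv2.imwrite("pics/c5.png",np.hstack([cv2.copyMakeBorder(a,0,100,0,0,0),b])[:,:,::-1])
```

```text
b1 [ 0.576 -0.179  0.088] 0.0019 [57.7  2.   2.9] 57.8 87.1
b3 [ 0.511 -0.187  0.127] 0.0001 [-7.8 -0.2 42.5] 43.2 -10.3
b2 [ 0.55  -0.183  0.122] 0.0017 [31.1  0.6 36.6] 48.0 40.4
```

View pics/c5.png

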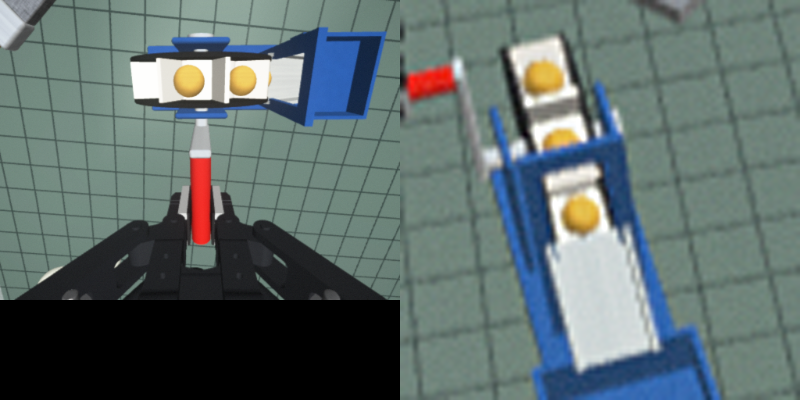

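The crank is at +1° (bars and bells agree). Bell 1 has moved out to the drum rim (r 58 mm, 87°) but is hung up at the chute lip. The pocket has probably passed the lip, so I turn back slowly to its release angle rather than forcing it on.

Request:
{"op": "step_arm", "data": {
  "increments": [
    [[-1.8,-0.2,0],[0,0,0]],
    [[-1.8,-0.1,0],[0,0,0]],
    [[-1.8,-0.2,-0.1],[0,0,0]],
    [[-1.8,-0.2,-0.2],[0,0,0]],
    [[-1.8,-0.1,-0.2],[0,0,0]],
    [[-1.8,-0.2,-0.3],[0,0,0]],
    [[0,0,0],[0,0,0]],
    [[0,0,0],[0,0,0]]
  ]
}}

```text
time: 6.88
eef_pos: [0.5193, -0.2656, 0.1064]
tcp_rot: [0.675, 0.738, 0.002, 0.004]
contact_force: [3.8, 2.8, 6.5]
opening: 0.154
finger_force: 25.9
```

```bash
cat > look.py <<'E'
from h import *
from plant import readout
import sys
s=readout.get_state(); print(s["time"],s["eef_pos"],s["opening"],s["finger_force"],s["contact_force"].round(1))
S=cams.read_camera("scene"); T=cams.read_camera("top"); k=sys.argv[1]
cv2.imwrite(f"pics/S{k}.png",S[:,:,::-1]);cv2.imwrite(f"pics/T{k}.png",T[:,:,::-1])
try: print(crank(S,T))
except Exception as e: print(e)
print(bells(S,(150,150,230,275)),bells(T,(290,125,360,260)))
E
python3 look.py 4
```

```text
6.8833 [ 0.51929556 -0.26556019  0.10643623] 0.15424347348703632 25.940456092357635 [3.8 2.8 6.5]
(array([ 0.5163, -0.2347,  0.1539]), np.float64(0.0031), array([ -7. , -48. ,  68.9]), np.float64(-5.8), 92, 164)
[([171.2, 165.5], 36), ([175.3, 179.5], 37), ([180.5, 198.4], 50)] [([331.0, 194.5], 66), ([337.1, 210.1], 84), ([340.1, 232.1], 86)]
```

Request:
{"op": "step_arm", "data": {
  "increments": [
    [[-1.5,-0.1,-0.2],[0,0,0]],
    [[-1.5,-0.1,-0.2],[0,0,0]],
    [[-1.5,-0.2,-0.3],[0,0,0]],
    [[-1.0,-0.1,-0.2],[0,0,0]],
    [[0,0,0],[0,0,0]],
    [[0,0,0],[0,0,0]],
    [[0,0,0],[0,0,0]],
    [[0,0,0],[0,0,0]]
  ]
}}

```text
time: 7.65
eef_pos: [0.5134, -0.2661, 0.1053]
tcp_rot: [0.675, 0.738, 0.002, 0.003]
contact_force: [4.1, 3.2, 6.7]
opening: 0.148
finger_force: 26.0
```

```bash
python3 look.py 5
```

```text
7.65 [ 0.51343006 -0.26614458  0.10526978] 0.14791359645487273 26.021791398525238 [4.1 3.2 6.7]
(array([ 0.5105, -0.2352,  0.153 ]), np.float64(0.0029), array([-12.8, -47.9,  68. ]), np.float64(-10.6), 89, 166)
[([170.9, 164.3], 26), ([175.2, 178.6], 46), ([195.3, 253.6], 16)] [([319.3, 142.5], 58), ([337.6, 211.7], 86), ([340.2, 234.1], 85)]
```

Bell 1 is in the tray (top view (319, 142)), with the crank at -10.6°. Next I go to about +25°, then creep towards bell 2's release angle.

Request:
{"op": "step_arm", "data": {
  "increments": [
    [[6.6,0.6,0.9],[0,0,0]],
    [[5.9,0.5,0.3],[0,0,0]],
    [[5.9,0.5,-0.3],[0,0,0]],
    [[5.9,0.5,-0.8],[0,0,0]],
    [[5.8,0.5,-1.3],[0,0,0]],
    [[5.7,0.5,-1.8],[0,0,0]],
    [[5.5,0.5,-2.3],[0,0,0]],
    [[0,0,0],[0,0,0]]
  ]
}}

```text
time: 8.42
eef_pos: [0.5527, -0.2622, 0.0987]
tcp_rot: [0.674, 0.738, 0.0, 0.0]
contact_force: [1.1, 1.0, 5.1]
opening: 0.15
finger_force: 28.0
```

Request:
{"op": "step_arm", "data": {
  "increments": [
    [[1.1,0.1,-0.5],[0,0,0]],
    [[1.1,0.1,-0.5],[0,0,0]],
    [[1.1,0.1,-0.5],[0,0,0]],
    [[1.1,0.1,-0.6],[0,0,0]],
    [[1.0,0.1,-0.6],[0,0,0]],
    [[0,0,0],[0,0,0]],
    [[0,0,0],[0,0,0]],
    [[0,0,0],[0,0,0]]
  ]
}}

```text
time: 9.08
eef_pos: [0.5573, -0.2617, 0.0962]
tcp_rot: [0.674, 0.738, -0.0, -0.0]
contact_force: [-0.7, 1.5, 7.0]
opening: 0.151
finger_force: 28.4
```

```bash
python3 look.py 6
```

```text
9.0833 [ 0.55728756 -0.26174544  0.09620663] 0.15080351825753377 28.414763510227203 [-0.7  1.5  7. ]
(array([ 0.5544, -0.2308,  0.1475]), np.float64(0.0026), array([ 31.3, -47.6,  62.5]), np.float64(26.6), 89, 131)
[([174.5, 176.6], 51), ([178.0, 190.8], 44), ([195.3, 253.7], 17)] [([319.3, 142.6], 57), ([333.9, 200.2], 19), ([338.3, 213.8], 87)]
```

Bell 1 rests in the tray and bell 2 is still in the drum, crank at 26.6°. I creep on by about 7°.

Request:
{"op": "step_arm", "data": {
  "increments": [
    [[1.0,0.1,-0.6],[0,0,0]],
    [[1.0,0.1,-0.6],[0,0,0]],
    [[1.0,0.1,-0.6],[0,0,0]],
    [[1.0,0.1,-0.6],[0,0,0]],
    [[1.0,0.1,-0.6],[0,0,0]],
    [[0,0,0],[0,0,0]],
    [[0,0,0],[0,0,0]],
    [[0,0,0],[0,0,0]]
  ]
}}

```text
time: 9.85
eef_pos: [0.5622, -0.2613, 0.093]
tcp_rot: [0.674, 0.738, -0.0, -0.0]
contact_force: [-0.4, 1.6, 6.2]
opening: 0.153
finger_force: 28.7
```

Request:
{"op": "step_arm", "data": {
  "increments": [
    [[1.0,0.1,-0.7],[0,0,0]],
    [[1.0,0.1,-0.7],[0,0,0]],
    [[0,0,0],[0,0,0]],
    [[0,0,0],[0,0,0]],
    [[0,0,0],[0,0,0]],
    [[0,0,0],[0,0,0]],
    [[0,0,0],[0,0,0]],
    [[0,0,0],[0,0,0]]
  ]
}}

```text
time: 10.52
eef_pos: [0.5642, -0.2611, 0.0916]
tcp_rot: [0.674, 0.738, -0.0, -0.0]
contact_force: [-0.3, 1.3, 6.7]
opening: 0.152
finger_force: 28.8
```

```bash
python3 look.py 7
```

```text
10.5167 [ 0.56418466 -0.26105833  0.0916081 ] 0.1521537081872803 28.835861384868622 [-0.3  1.3  6.7]
(array([ 0.5609, -0.2298,  0.1427]), np.float64(0.0029), array([ 37.9, -47.3,  57.7]), np.float64(33.3), 88, 124)
[([175.2, 178.6], 46), ([192.9, 250.1], 76)] [([320.4, 147.4], 115), ([337.5, 211.6], 86)]
```

The tray blob has doubled (115 px against 58), so bell 2 has dropped. Bell 3 is still in the drum at about 28°, crank at +33°. I release and lift straight up.

Request:
{"op": "step_arm", "data": {
  "increments": [
    [[0,0,0],[0,0,0]],
    [[0,0,0],[0,0,0]],
    [[0,0,0],[0,0,0]],
    [[0,0,0],[0,0,0]],
    [[0,0,0],[0,0,0]],
    [[0,0,0],[0,0,0]],
    [[0,0,0],[0,0,0]],
    [[0,0,0],[0,0,0]]
  ],
  "fingers": 1
}}

```text
time: 11.28
eef_pos: [0.5639, -0.261, 0.0898]
tcp_rot: [0.675, 0.738, -0.0, -0.0]
contact_force: [0.1, 0.4, 0.3]
opening: 1.002
finger_force: 0.0
```

Request:
{"op": "step_arm", "data": {
  "increments": [
    [[0,0,8],[0,0,0]],
    [[0,0,15],[0,0,0]],
    [[0,0,20],[0,0,0]],
    [[0,0,25],[0,0,0]],
    [[0,0,25],[0,0,0]],
    [[0,0,25],[0,0,0]],
    [[0,0,20],[0,0,0]],
    [[0,0,0],[0,0,0]]
  ]
}}

```text
time: 11.95
eef_pos: [0.5665, -0.2626, 0.2351]
tcp_rot: [0.675, 0.738, 0.001, 0.006]
contact_force: [0.4, 0.3, 1.1]
opening: 0.999
finger_force: 0.0
```

Request:
{"op": "step_arm", "data": {
  "increments": [
    [[-15,-30,0],[0,0,0]],
    [[-15,-30,0],[0,0,0]],
    [[-15,-30,0],[0,0,0]],
    [[-15,-30,0],[0,0,0]],
    [[0,0,0],[0,0,0]],
    [[0,0,0],[0,0,0]],
    [[0,0,0],[0,0,0]],
    [[0,0,0],[0,0,0]]
  ]
}}

```text
time: 12.62
eef_pos: [0.5043, -0.3798, 0.2275]
tcp_rot: [0.674, 0.739, 0.0, -0.0]
contact_force: [0.3, 0.4, -0.2]
opening: 1.0
finger_force: 0.0
```

```bash
python3 look.py 8
python3 - <<'E'
import cv2,numpy as np
S=cv2.imread("pics/S8.png");T=cv2.imread("pics/T8.png")
cv2.imwrite("pics/c8.png",np.hstack([cv2.resize(S[135:285,100:250],(400,400)),cv2.resize(T[120:270,290:440],(400,400))]))
E
```

```text
12.6167 [ 0.50433822 -0.37984462  0.22750823] 0.9999790391614425 0.0 [ 0.3  0.4 -0.2]
(array([ 0.5615, -0.2298,  0.1436]), np.float64(0.0028), array([ 38.5, -47.2,  58.6]), np.float64(33.3), 152, 233)
[([175.2, 178.6], 46), ([192.9, 250.1], 76)] [([320.4, 147.3], 116), ([337.5, 211.6], 86)]
```

View pics/c8.png

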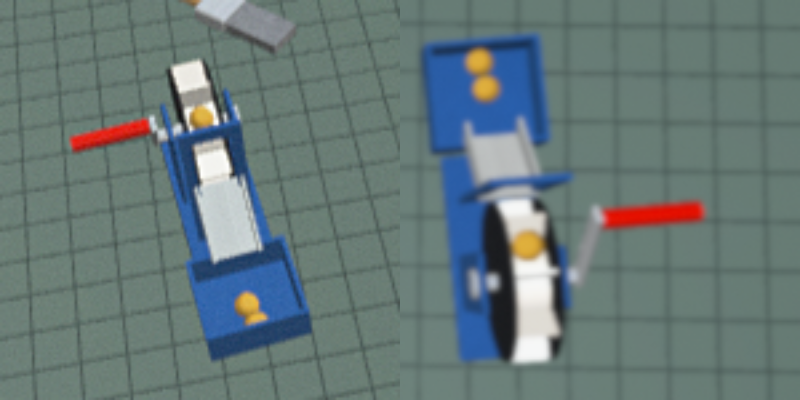

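The final view shows two bells in the tray (top crop (478, 62) and (486, 88)) and the third in the drum (527, 244). The handle is free at +33° and the arm is clear.

```bash
python3 -c "from plant import sign_off; print(sign_off())"
```

```text
the job is handed in; nothing more can be done
None
```

Two brass bells lie in the blue feeder's tray and the third is still in the drum. The handle is released at about +33°, the arm is clear, and the job was handed in at about 12.7 s; I turned the crank back about 12° once because bell 1 caught at the chute lip.

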